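# Stand the colour bottles on their drip dishes

### The arm

A 6-joint arm with a two-finger parallel gripper is mounted at the origin on the work surface; the furniture and walls round the work are solid. World frame = base frame: x ahead of the robot, y to its left, z up, the work surface at z = 0. Lengths are in mm, angles in rad, forces in N, time in s.
With the tool pointing down it reaches from about 300 to 875 mm from the base axis. Payload 6.4 kg.
Tool frame: the origin (TCP) lies midway between the tips of the shut fingers; the grasp point (between the pads) lies 19 mm behind it; z points along the fingers, y is the line along which they close (so a half turn about z gives the same grasp; the last joint's range is limited). The gripper opens to 85 mm and grips with 20 to 120 N. Pads are 22 mm wide; open, the fingers measure 114 mm over their backs; the gripper's body (76 mm by 85 mm) begins 54 mm behind the grasp point. The pads swing forward as they close: fully open they stand 13 mm farther back than shut.
Start: joints at [-1.435, 0.181, 1.607, -0, 1.354, -0.206], TCP at [192.747, -541.747, 231.288] pointing down, gripper open.
Joint ranges: [-2.99, 2.99], [-0.89, 2.07], [0.3, 2.58], [-1.14, 4.28], [0, 2.63], [-3.12, 3.12]. Speed limits (rad/s): [2.57, 2.57, 3.01, 3.14, 3.14, 3.14].

### API

Orientations are given as [roll, pitch, yaw] about the fixed x, y, z axes, in that order (R = Rz(yaw) Ry(pitch) Rx(roll)).
In Python, from station import observe, read_camera, sign_off, boxes_of, cut_out gives the robot as it stands. The module is installed in compiled form; this text tells all that it offers.
- The arm moves only by the tool send_path, called after "Call:" as name([rows], argument=value, ...), one row to a line, values as JSON. Schema: {"type":"object","properties":{"moves":{"type":"array","items":{"type":"array","items":{"type":"number"},"minItems":7,"maxItems":7},"minItems":1,"maxItems":12},"only":{"type":"string"},"quiet":{"type":"boolean"},"lines":{"type":"string"}},"required":["moves"],"additionalProperties":false}. moves is a list of rows, 1 to 12 of them, each of 7 numbers: dx, dy, dz in shares of the most that a row can go, 1 being 50 mm, then a rotation vector rx, ry, rz in shares of 2 pi rad (1.0 is 2 pi rad), then the finger opening in mm; each row shifts and turns the commanded pose from where the row before left it, along the tool's axes as they then stand; what a row does not reach is not made up. A row lasts 1/10 s, in which the tool goes at most 50 mm and 0.15 rad, less where a joint would pass 70% of its speed; a pose out of reach is approached as far as the arm can. The fingers move at their own pace and stop on an object; the grip force is fixed at half the most. Time passes only in rows, so rows that do not move let the fingers close. The tool returns the time, the measured TCP pose, the force, the opening and the grip force at its end. only (a regular expression) keeps the lines of the reply that match it, lines (a string "A,B") keeps lines A to B, and quiet returns only ok. Input that does not fit is refused with a message, and nothing moves.
- observe(): the state, without advancing time (a new reading comes with each control period).
- read_camera(name): name is "scene" or "side" or "wrist"; returns a dict with "img" (384x512x3 uint8, red, green, blue), "intrinsics" (3x3 intrinsics, pixels), "k1" (the pictures are not rectified: a ray, as slopes to the right and down, at radius r is drawn at 1 + k1 r^2 times it, then the intrinsics apply), "view" (4x4, takes a point from world to camera coordinates). Camera axes: x right, y down, z forward; pixel columns grow to the right and rows downward; lengths in mm; the calibration is good to about 2 mm. A picture is of the moment at which its call begins. There is no depth.
- sign_off(): hands the job in; it is judged then, once.
Trained networks look in a picture, given as the dict that the camera call returned (one of the last four; its "shot" number tells which), for a name from the list of things; names that differ only in an ending like _2 or _b are one class to them, and where a whole thing is asked for, a point or a joint stands for the part that bears it (a point fixed in the world has none). Each returns a list of dicts, best first, with "p" (0 to 1); they miss things now and then, are a little off and sometimes report something else, mostly with a low value. They report only what shows in the picture. A call takes as long as a camera call.
- boxes_of(picture, name): "bbox" ([left, top, right, bottom] in pixels, round what is visible of it).
- cut_out(picture, name): "mask" (384x512 bool, what is visible of it) and "bbox" ([left, top, right, bottom] in pixels, round what is visible of it).
The state is a dict: "t": time; "joint_positions": joint angles; "qd": joint speeds; "effort": joint torques, N m; "tcp_pos": TCP position; "ee_rot": TCP orientation; "contact_force": force on the tool from outside, world axes, zero at the start; "ft_torque": the same for the moment, N m; "gripper_width": finger opening in mm; "grip_force": force on a finger pad.
Only numpy, scipy, OpenCV 4.12 (cv2) and the standard library are available. Lean on these libraries where they do the work, as an engineer would, in place of code of your own. Each camera call takes 0.05 s, during which the arm holds its last target. There are 200 camera calls.

### The job

Get the bench ready for colouring leather: pick out the three screw-cap colour bottles and stand each one upright in the middle of the drip dish of its own colour - brown bottle on the brown dish, navy on navy, red on red. Carry the bottles upright, in any order, and leave the thread spools and the red clip where they are.

Things in the scene. Friction and masses are not known exactly. Their poses are not given: they have to be found in the camera images.
- dye_walnut: closed screw-cap dark brown bottle with a pale label, round and standing upright; body 42 mm in diameter and about 50 mm high, black cap 27 mm in diameter on top, 62 mm high in all, 0.05 to 0.16 kg. Loose. Grasp it round the body, anywhere across its diameter. Origin: centre of the underside; z up its axis.
- dye_navy: closed screw-cap dark navy-blue bottle with a pale label, round and standing upright; body 38 mm in diameter and about 47 mm high, white cap 25 mm in diameter on top, 58 mm high in all, 0.05 to 0.16 kg. Loose. Grasp it round the body, anywhere across its diameter. Origin: centre of the underside; z up its axis.
- edge_paint: closed screw-cap red bottle with a pale label, round and standing upright; body 32 mm in diameter and about 42 mm high, black cap 21 mm in diameter on top, 52 mm high in all, 0.05 to 0.16 kg. Loose. Grasp it round the body, anywhere across its diameter. Origin: centre of the underside; z up its axis.
- dish_brown: round shallow drip dish in brown, 76 mm outside diameter, 68 mm inside, flat floor 3 mm above the bench, rim 7 mm high. It is stuck to the bench. Origin: centre of its underside at bench level (z = 0); z up.
- dish_navy: round shallow drip dish in navy blue, 76 mm outside diameter, 68 mm inside, flat floor 3 mm above the bench, rim 7 mm high. It is stuck to the bench. Origin: centre of its underside at bench level (z = 0); z up.
- dish_red: round shallow drip dish in red, 76 mm outside diameter, 68 mm inside, flat floor 3 mm above the bench, rim 7 mm high. It is stuck to the bench. Origin: centre of its underside at bench level (z = 0); z up.
- thread_navy: spool of navy-blue thread with black flanges, standing upright, 36 mm in diameter, 50 mm high, loose; no bottle, to be left alone. Origin at bench level; the spool's axis lies at x = -6, y = +14 mm in its own frame (a thin thread tail lies to the other side).
- thread_tan: spool of tan-orange thread with pale wooden flanges, standing upright, 40 mm in diameter, 36 mm high, loose; no bottle, to be left alone. Origin at bench level; the spool's axis lies at x = -5, y = +15 mm in its own frame (a thin thread tail lies to the other side).
- bulldog_clip_b: small red bulldog clip lying flat, 38 x 32 x 14 mm, loose; to be left alone. Origin: centre of its underside.

How it is judged (in metres and radians):
At the end, for the whole second after the job is handed in: Each bottle stands on the floor of the dish of its own colour, its axis within 12 mm of the dish's centre, upright within 0.1 rad, released and at rest (horizontal distance between dye_walnut and dish_brown below 0.012 m and z of dye_walnut in the frame of dish_brown between 0 and 0.006 m and angle between each of dye_walnut, dye_navy, edge_paint's own z axis and vertical below 0.1 rad and linear speed of each of dye_walnut, dye_navy, edge_paint below 0.02 m/s and horizontal distance between dye_navy and dish_navy below 0.012 m and z of dye_navy in the frame of dish_navy between 0 and 0.006 m and horizontal distance between edge_paint and dish_red below 0.012 m and z of edge_paint in the frame of dish_red between 0 and 0.006 m); the robot touches nothing.
It fails at once if a thread spool or the red clip is shifted by more than 20 mm (distance of any of thread_navy, thread_tan, bulldog_clip_b from where it was at the start of the episode above 0.02 m).
It fails at once if a bottle is tipped by more than about 35 degrees (angle between any of dye_walnut, dye_navy, edge_paint's own z axis and vertical above 0.6 rad).
It also fails if it takes over 72 s, if anything falls off the work surface, if the arm or the gripper's body presses on something with over 40 N, if the wrist force passes 120 N, or if a joint passes its speed limit or range.

## Working session

There is one attempt and no reset: what is moved stays moved. The work goes in short steps, Python scripts to look and compute and a tool call to move; the robot and the scene stay as the last step left them, time stands still between calls to the robot, and variables do not carry over. Pictures are saved under pics/ and viewed, at most 14 in all, crops included, and the job is handed in when it is done.

```bash
mkdir -p pics; cat > h.py <<'E'
import numpy as np, cv2
from station import observe, read_camera, boxes_of, cut_out
def ray(c,uv):
    K=np.array(c["intrinsics"]);k=c["k1"]
    d=np.array([(uv[0]-K[0,2])/K[0,0],(uv[1]-K[1,2])/K[1,1]]);s=d.copy()
    for _ in range(30): s=d/(1+k*(s@s))
    V=np.array(c["view"]);R=V[:3,:3]
    return -R.T@V[:3,3], R.T@np.array([s[0],s[1],1])
def atz(c,uv,z):
    o,d=ray(c,uv);return o+d*(z-o[2])/d[2]
def proj(c,P):
    V=np.array(c["view"]);p=V[:3,:3]@np.asarray(P,float)+V[:3,3];s=p[:2]/p[2]
    s=s*(1+c["k1"]*(s@s));K=np.array(c["intrinsics"]);return np.array([K[0,0]*s[0]+K[0,2],K[1,1]*s[1]+K[1,2]])
def meet(r1,r2):
    A=np.zeros((3,3));b=np.zeros(3)
    for o,d in(r1,r2):
        d=d/np.linalg.norm(d);M=np.eye(3)-np.outer(d,d);A+=M;b+=M@o
    return np.linalg.solve(A,b)
def save(c,n): cv2.imwrite("pics/"+n,c["img"][:,:,::-1])
N=["dye_walnut","dye_navy","edge_paint","dish_brown","dish_navy","dish_red","thread_navy","thread_tan","bulldog_clip_b"]
E
python3 - <<'E'
from h import *
o=observe();print(o)
ims=[]
for n in("scene","side"):
    c=read_camera(n);im=c["img"].copy();save(c,n+"0.png")
    print(n,np.round(ray(c,(256,192)),2).tolist())
    for m in N:
        for b in boxes_of(c,m)[:3]:
            bb=b["bbox"];print(m,np.round(b["p"],2),np.round(bb,0).tolist(),atz(c,((bb[0]+bb[2])/2,(bb[1]+bb[3])/2),10).round(0).tolist())
E
```

```text
{'t': 0.0, 'joint_positions': array([-1.43530275e+00,  1.81555932e-01,  1.60803864e+00,  5.42435455e-06,
        1.35381515e+00, -2.06269077e-01]), 'qd': array([ 0.00075675, -0.00211513,  0.00017419, -0.00071142,  0.00018549,
        0.00071891]), 'effort': array([ 1.18860789e-03, -4.44870150e+01, -3.51336873e+01, -2.39319079e-04,
        9.02891537e-03,  1.93218335e-05]), 'tcp_pos': array([ 192.66599804, -541.15202974,  230.36099197]), 'ee_rot': array([-3.13981519e+00, -3.77335268e-04,  3.41761149e-01]), 'contact_force': array([0.26805022, 0.07892347, 0.83616044]), 'ft_torque': array([-0.02019244, -0.0147393 , -0.02716672]), 'grip_force': 0.0, 'gripper_width': 85.12999391605767}
scene [[157.7, -902.46, 587.81], [0.34, 0.66, -0.67]]
dye_walnut 0.71 [265.0, 124.0, 276.0, 148.0] [584.0, -157.0, 10.0]
dye_navy 0.82 [262.0, 192.0, 282.0, 227.0] [457.0, -393.0, 10.0]
edge_paint 0.61 [240.0, 161.0, 255.0, 188.0] [464.0, -268.0, 10.0]
dish_brown 0.58 [210.0, 146.0, 239.0, 170.0] [443.0, -187.0, 10.0]
dish_navy 0.88 [279.0, 160.0, 311.0, 182.0] [566.0, -307.0, 10.0]
dish_navy 0.72 [242.0, 16
[... 464 characters left out ...]
.0, 175.0] [591.0, -141.0, 10.0]
dye_walnut 0.35 [250.0, 198.0, 271.0, 226.0] [462.0, -377.0, 10.0]
dye_navy 0.75 [251.0, 196.0, 270.0, 221.0] [466.0, -363.0, 10.0]
dye_navy 0.23 [268.0, 150.0, 282.0, 174.0] [588.0, -143.0, 10.0]
edge_paint 0.74 [240.0, 178.0, 251.0, 199.0] [460.0, -262.0, 10.0]
dish_brown 0.77 [219.0, 168.0, 245.0, 184.0] [444.0, -185.0, 10.0]
dish_navy 0.79 [276.0, 180.0, 301.0, 199.0] [567.0, -303.0, 10.0]
dish_red 0.57 [194.0, 193.0, 223.0, 208.0] [354.0, -286.0, 10.0]
thread_navy 0.88 [296.0, 189.0, 308.0, 214.0] [575.0, -366.0, 10.0]
thread_tan 0.79 [193.0, 166.0, 210.0, 191.0] [359.0, -171.0, 10.0]
bulldog_clip_b 0.63 [289.0, 233.0, 308.0, 248.0] [505.0, -503.0, 10.0]
```

```bash
python3 -c "
from h import *
c=read_camera('wrist');save(c,'wrist0.png')"
```

```text
(no output)
```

View pics/scene0.png

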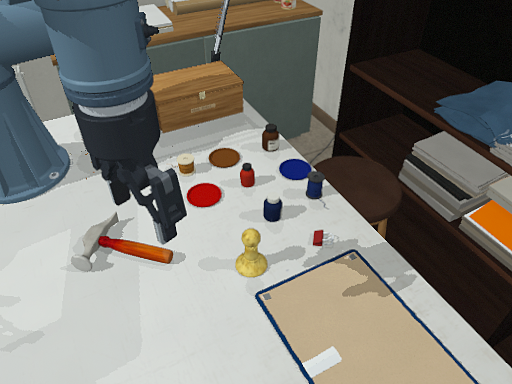

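View pics/side0.png

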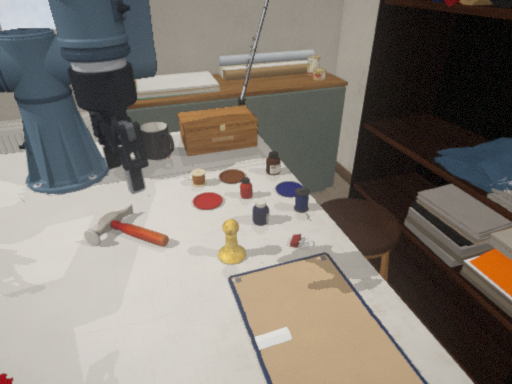

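The scene view shows dishes brown (225,157), red (205,195) and navy (295,170). Bottles are walnut (270,137), red (247,175) and navy (272,208). The spools are at (187,165) and (315,185), and the clip is at (320,238). The side view agrees. Next I go over the group for two wrist views.

The manual's scale: shifts go in shares of 50 mm and turns go in shares of 2 pi rad. Converting my numbers, 38 mm is 0.76, -18.5 mm is -0.37.

Call:
send_path([
  [0.76, -0.37, -0.26, 0, 0, 0, 85],
  [0.76, -0.37, -0.26, 0, 0, 0, 85],
  [0.76, -0.37, -0.26, 0, 0, 0, 85],
  [0.76, -0.37, -0.26, 0, 0, 0, 85],
  [0.76, -0.37, -0.26, 0, 0, 0, 85],
  [0.76, -0.37, -0.26, 0, 0, 0, 85],
  [0.76, -0.37, -0.26, 0, 0, 0, 85],
  [0.76, -0.37, -0.26, 0, 0, 0, 85],
  [0.76, -0.37, -0.26, 0, 0, 0, 85],
  [0, 0, 0, 0, 0, 0, 85],
  [0, 0, 0, 0, 0, 0, 85],
])

```text
t: 2.15
tcp_pos: [459.7, -269.6, 348.5]
ee_rot: [3.141, 0.0, 0.344]
contact_force: [0.0, -0.5, -0.9]
gripper_width: 84.9
grip_force: 0.0
```

```bash
python3 - <<'E'
from h import *
c=read_camera("wrist");save(c,"w1.png");o=observe();print(o["tcp_pos"],o["ee_rot"],o["joint_positions"])
print(np.round(ray(c,(256,192)),2).tolist())
for m in N:
    for b in boxes_of(c,m)[:2]: print(m,round(b["p"],2),np.round(b["bbox"]).tolist())
E
```

```text
[ 458.92776962 -270.22237419  347.920254  ] [-3.14139230e+00  6.38738065e-04  3.42586566e-01] [-7.54894286e-01  1.12799582e-02  1.55806259e+00 -4.77186202e-04
  1.57271960e+00  4.73314733e-01]
[[540.54, -242.15, 491.1], [-0.32, -0.1, -0.94]]
dye_walnut 0.9 [220.0, 49.0, 248.0, 81.0]
dye_navy 0.89 [315.0, 162.0, 341.0, 191.0]
edge_paint 0.59 [258.0, 138.0, 274.0, 160.0]
dish_brown 0.86 [186.0, 111.0, 228.0, 158.0]
dish_brown 0.55 [221.0, 48.0, 249.0, 82.0]
dish_navy 0.97 [274.0, 61.0, 320.0, 109.0]
dish_red 0.66 [226.0, 178.0, 267.0, 218.0]
dish_red 0.61 [330.0, 96.0, 363.0, 126.0]
thread_navy 0.86 [332.0, 97.0, 365.0, 123.0]
thread_tan 0.74 [180.0, 172.0, 209.0, 200.0]
bulldog_clip_b 0.64 [374.0, 156.0, 399.0, 175.0]
```

View pics/w1.png

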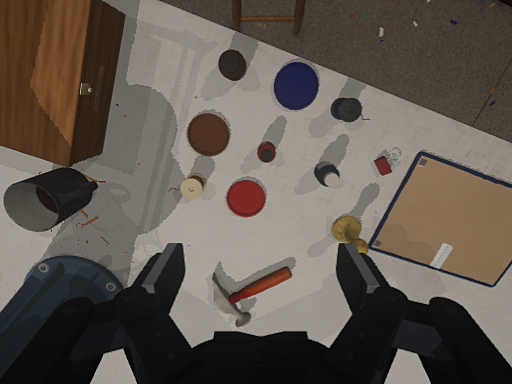

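The wrist view shows every item: walnut (234,65), navy bottle (327,176), red bottle (266,150), dishes at (208,134), (296,85) and (246,198), with the spools and clip clear. I take a second, lower view and fit positions and heights.

To row units: 30 mm is 0.6, 0.114 rad is 0.0181.

```bash
cat >> h.py <<'E'
from scipy.optimize import least_squares
from station import cut_out
DIM={"dye_walnut":[(21,0),(21,50),(13.5,62)],"dye_navy":[(19,0),(19,47),(12.5,58)],"edge_paint":[(16,0),(16,42),(10.5,52)],
"dish_brown":[(38,0),(38,7)],"dish_navy":[(38,0),(38,7)],"dish_red":[(38,0),(38,7)]}
def silh(c,m,p):
    a=np.linspace(0,2*np.pi,48,endpoint=False)
    return np.array([proj(c,[p[0]+r*np.cos(t),p[1]+r*np.sin(t),p[2]+z]) for r,z in DIM[m] for t in a])
def fit(obs,m,p0):  # obs: list of (cam, bbox); p=x,y,base height
    def res(p):
        r=[]
        for c,b in obs:
            s=silh(c,m,p); q=np.r_[s.min(0),s.max(0)]; r+=list(q+[0,0,1,1]-np.array(b)-[0.5,.5,.5,.5])
        return r
    s=least_squares(res,p0,loss="soft_l1");return s.x,np.abs(s.fun).max()
E
```

Call:
send_path([
  [0, 0, 0.6, 0, 0, 0.0181, 85],
  [0, 0, 0.6, 0, 0, 0.0181, 85],
  [0, 0, 0.6, 0, 0, 0.0181, 85],
  [0, 0, 0, 0, 0, 0, 85],
  [0, 0, 0, 0, 0, 0, 85],
])

```text
t: 3.15
tcp_pos: [459.1, -270.3, 258.7]
ee_rot: [-3.141, 0.0, 0.003]
contact_force: [0.4, 0.0, 0.7]
gripper_width: 84.9
grip_force: 0.0
```

```bash
python3 - <<'E'
from h import *
G={"dye_walnut":(584,-147),"dye_navy":(461,-370),"edge_paint":(460,-265),"dish_brown":(443,-187),"dish_navy":(566,-305),"dish_red":(352,-285)}
cs=[read_camera(n) for n in("wrist","scene","side")];save(cs[0],"w2.png")
import pickle
for m in G:
    obs=[]
    for c in cs:
        L=cut_out(c,m)
        L=[l for l in L if np.linalg.norm(atz(c,((l["bbox"][0]+l["bbox"][2])/2,(l["bbox"][1]+l["bbox"][3])/2),20)[:2]-G[m])<45]
        if L and L[0]["p"]>.3: obs.append((c,L[0]["bbox"]))
    for k,oo in (("all",obs),("wrist",obs[:1])):
        x,e=fit(oo,m,[*G[m],0]);print(m,k,len(oo),x.round(1),round(e,1))
        if k=="wrist":
            s=silh(oo[0][0],m,x);print(np.round(oo[0][1]),s.min(0).round(),s.max(0).round())
print(observe()["tcp_pos"],observe()["ee_rot"],ray(cs[0],(256,192)))
E
```

```text
dye_walnut all 3 [ 567.5 -190.3    3.9] 5.9
dye_walnut wrist 1 [ 569.  -186.8  -13.3] 0.0
[175.  56. 216.  94.] [176.  57.] [215.  94.]
dye_navy all 3 [ 454.9 -401.4    1.7] 5.6
dye_navy wrist 1 [ 447.3 -416.1  -34.8] 0.5
[336. 147. 370. 179.] [336. 148.] [370. 178.]
edge_paint all 3 [ 457.7 -282.9   -4.9] 2.9
edge_paint wrist 1 [ 453.9 -284.   -29.5] 0.5
[257. 146. 280. 172.] [258. 146.] [279. 172.]
dish_brown all 3 [ 447.5 -178.     4.9] 5.3
dish_brown wrist 1 [ 438.9 -172.2  -33. ] 0.7
[176. 139. 223. 188.] [175. 141.] [223. 187.]
dish_navy all 3 [ 5.746e+02 -2.958e+02  5.000e-01] 5.4
dish_navy wrist 1 [ 574.7 -296.9  -16.1] 0.8
[250.  43. 307. 102.] [251.  43.] [305. 102.]
dish_red all 3 [ 354.7 -277.6   -0.5] 3.9
dish_red wrist 1 [ 348.9 -278.   -14. ] 0.4
[240. 197. 287. 240.] [241. 198.] [286. 240.]
[ 459.14867279 -270.24047889  258.26153761] [-3.14153396e+00  6.94995625e-05 -1.81534720e-04] (array([ 545.02156252, -271.32892287,  401.23539327]), array([-0.33682291,  0.01382557, -0.94164051]))
```

View pics/w2.png

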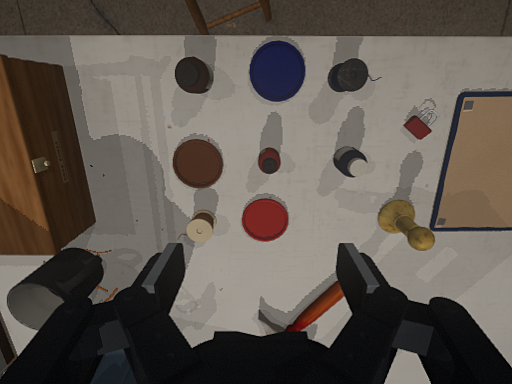

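The second wrist view shows the same layout at larger scale: walnut (194,75), navy bottle (350,162), red bottle (269,160), dishes (198,163), (278,71) and (265,219). I'll compare per-camera fits to see which residuals are noise.

To row units: 60 mm is 1.2, 30 mm is 0.6.

Call:
send_path([
  [1.2, 0, 0, 0, 0, 0, 85],
  [0.6, 0, 0, 0, 0, 0, 85],
  [0, 0, 0, 0, 0, 0, 85],
  [0, 0, 0, 0, 0, 0, 85],
], lines="1,2")

```text
t: 4.6
tcp_pos: [539.2, -269.9, 257.7]
```

```bash
cat > loc.py <<'E'
from h import *
import sys
G={"dye_walnut":(568,-189),"dye_navy":(456,-395),"edge_paint":(457,-282),"dish_brown":(445,-180),"dish_navy":(573,-298),"dish_red":(354,-279)}
def locate(cams=("wrist","scene","side"),names=G,verbose=True):
    out={}
    cs=[read_camera(n) for n in cams]
    for m in names:
        row=[]
        for c in cs:
            L=[l for l in cut_out(c,m) if np.linalg.norm(atz(c,((l["bbox"][0]+l["bbox"][2])/2,(l["bbox"][1]+l["bbox"][3])/2),20)[:2]-names[m])<45]
            if not L: row.append(None);continue
            M=L[0]["mask"].astype(np.uint8)
            def res(p):   # mask centroid vs model silhouette centroid, base on bench
                h=cv2.convexHull((silh(c,m,[*p,0])*16).astype(np.float32)/16)
                k=cv2.moments(h);mm=cv2.moments(M,True)
                return [k["m10"]/k["m00"]-mm["m10"]/mm["m00"],k["m01"]/k["m00"]-mm["m01"]/mm["m00"]]
            s=least_squares(res,names[m],diff_step=1e-3)
            h=cv2.contourArea(cv2.convexHull(silh(c,m,[*s.x,0]).astype(np.float32)))
            row.append((s.x.round(1).tolist(),round(float(M.sum()/h),2),round(L[0]["p"],2)))
        out[m]=row
        if verbose: print(m,*row)
    return cs,out
E
python3 - <<'E'
from loc import *
cs,_=locate();save(cs[0],"w3.png");print(observe()["tcp_pos"])
E
```

```text
dye_walnut ([570.2, -188.4], 0.9, 0.86) ([566.0, -187.8], 0.93, 0.79) ([567.6, -182.9], 0.91, 0.69)
dye_navy ([456.6, -399.9], 0.92, 0.9) ([453.7, -402.6], 0.89, 0.94) ([455.2, -394.0], 0.83, 0.72)
edge_paint ([457.7, -284.9], 0.88, 0.95) ([454.4, -286.6], 0.89, 0.53) ([454.2, -282.0], 0.9, 0.66)
dish_brown ([447.2, -177.4], 0.95, 0.62) ([446.1, -178.5], 0.95, 0.78) None
dish_navy ([575.6, -294.3], 0.96, 0.91) ([572.7, -292.5], 0.91, 0.58) ([569.6, -285.3], 0.76, 0.77)
dish_red ([354.0, -280.0], 0.95, 0.92) ([354.2, -279.2], 0.91, 0.75) ([352.9, -274.5], 0.89, 0.86)
[ 539.17147324 -270.23428849  258.2469254 ]
```

Wrist and scene fits, with bases assumed on the bench, agree to about 4 mm, so the heights fit; the side camera is poorer. Red bottle first: TCP to (457,-285).

To row units: 45 mm is 0.9, 7.5 mm is 0.15.

Call:
send_path([
  [-0.82, 0.15, 0.5, 0, 0, 0, 85],
  [-0.82, 0.15, 0.5, 0, 0, 0, 85],
  [0, 0, 0.9, 0, 0, 0, 85],
  [0, 0, 0.9, 0, 0, 0, 85],
  [0, 0, 0, 0, 0, 0, 85],
  [0, 0, 0, 0, 0, 0, 85],
])

```text
t: 6.25
tcp_pos: [457.1, -285.2, 118.6]
ee_rot: [-3.141, 0.001, -0.0]
contact_force: [-0.4, 0.3, 1.2]
gripper_width: 85.2
grip_force: 0.0
```

```bash
python3 - <<'E'
from loc import *
cs,_=locate(("wrist","scene"),{"edge_paint":(457,-285),"dish_red":(354,-280)});save(cs[0],"w4.png");save(cs[1],"s4.png")
E
```

```text
edge_paint ([458.1, -284.2], 0.91, 0.87) ([455.0, -286.0], 0.82, 0.84)
dish_red ([354.3, -280.0], 0.96, 0.83) ([353.5, -278.8], 0.91, 0.55)
```

View pics/w4.png

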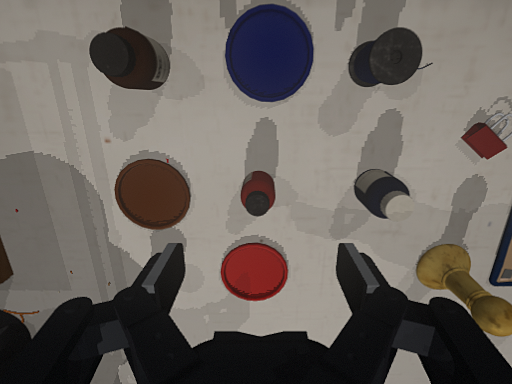

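The wrist view shows the red bottle at (258,195), centred between the open fingers, with clear space both sides. I go down and grip.

To row units: 40 mm is 0.8, 31 mm is 0.62.

Call:
send_path([
  [0, 0, 0.8, 0, 0, 0, 85],
  [0, 0, 0.8, 0, 0, 0, 85],
  [0, 0, 0.62, 0, 0, 0, 85],
  [0, 0, 0, 0, 0, 0, 85],
  [0, 0, 0, 0, 0, 0, 20],
  [0, 0, 0, 0, 0, 0, 20],
  [0, 0, 0, 0, 0, 0, 20],
  [0, 0, 0, 0, 0, 0, 20],
  [0, 0, 0, 0, 0, 0, 20],
  [0, 0, 0, 0, 0, 0, 20],
])

```text
t: 7.55
tcp_pos: [458.3, -286.2, 9.3]
ee_rot: [3.139, -0.002, -0.0]
contact_force: [-1.1, 0.6, 7.7]
gripper_width: 29.9
grip_force: 58.7
```

To row units: -31 mm is -0.62, -20 mm is -0.4.

Call:
send_path([
  [0, 0, -0.4, 0, 0, 0, 20],
  [-0.2, 0, -0.4, 0, 0, 0, 20],
  [-0.62, -0.04, 0, 0, 0, 0, 20],
  [-0.62, -0.04, 0, 0, 0, 0, 20],
  [-0.62, -0.02, 0, 0, 0, 0, 20],
  [0, 0, 0, 0, 0, 0, 20],
  [0, 0, 0, 0, 0, 0, 20],
])

```text
t: 8.25
tcp_pos: [354.3, -280.9, 48.1]
ee_rot: [3.14, -0.001, -0.002]
contact_force: [0.7, -0.4, 0.3]
gripper_width: 29.7
grip_force: 59.6
```

```bash
python3 - <<'E'
from h import *
c=read_camera("wrist");save(c,"w5.png")
print(observe()["tcp_pos"])
E
```

```text
[ 354.91674244 -281.08218258   48.15473657]
```

View pics/w5.png

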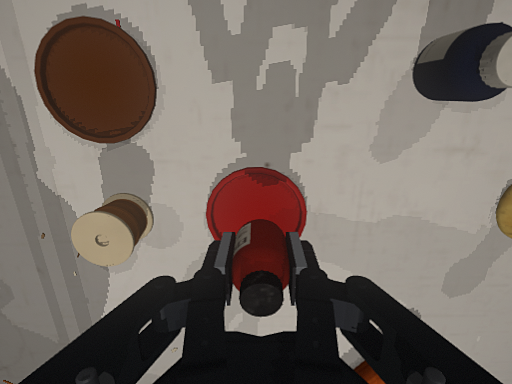

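The red bottle is held upright at (262,265), over the red dish at (257,213). Lower 36 mm, release and rise.

To row units: -45 mm is -0.9, 18 mm is 0.36.

Call:
send_path([
  [0, 0, 0.36, 0, 0, 0, 20],
  [0, 0, 0.36, 0, 0, 0, 20],
  [0, 0, 0, 0, 0, 0, 20],
  [0, 0, 0, 0, 0, 0, 20],
  [0, 0, 0, 0, 0, 0, 50],
  [0, 0, 0, 0, 0, 0, 85],
  [0, 0, 0, 0, 0, 0, 85],
  [0, 0, -0.9, 0, 0, 0, 85],
  [0, 0, -0.9, 0, 0, 0, 85],
  [0, 0, 0, 0, 0, 0, 85],
])

```text
t: 9.3
tcp_pos: [357.0, -283.8, 107.1]
ee_rot: [3.133, -0.007, 0.0]
contact_force: [-0.3, -0.9, 0.0]
gripper_width: 84.7
grip_force: 0.0
```

```bash
python3 - <<'E'
from loc import *
DIM["edge_paint"]=[(16,3),(16,45),(10.5,55)]
cs,_=locate(("wrist","scene"),{"edge_paint":(354,-280),"dish_red":(354,-280)});save(cs[0],"w6.png")
print(observe()["tcp_pos"],observe()["contact_force"])
E
```

```text
edge_paint ([354.8, -281.4], 0.93, 0.71) ([352.3, -284.0], 0.84, 0.86)
dish_red ([359.9, -278.8], 0.66, 0.67) ([352.4, -285.2], 0.54, 0.95)
[ 353.40331221 -279.24161911   99.96572659] [ 0.43390395  0.07357677 -1.32180702]
```

View pics/w6.png

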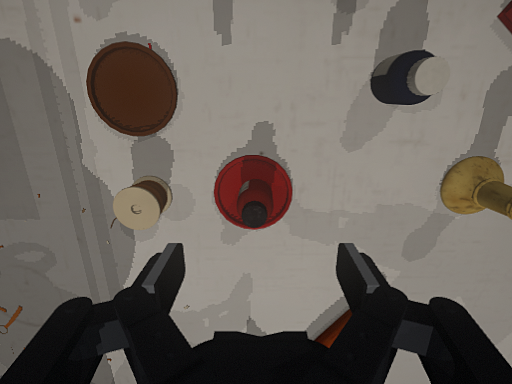

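The red bottle stands at (255,200) in the middle of its dish, within about 3 mm by wrist measurement. Next is the navy bottle, with yaw turned 90° so the fingers stay away from the navy spool when placing.

To row units: 30 mm is 0.6, 25.5 mm is 0.51, -0.15 rad is -0.0239.

Call:
send_path([
  [0.51, 0.6, -0.1, 0, 0, 0, 85],
  [0.51, 0.6, -0.1, 0, 0, 0, 85],
  [0.51, 0.6, -0.1, 0, 0, 0, 85],
  [0.51, 0.6, -0.1, 0, 0, -0.0239, 85],
  [0, 0, 0, 0, 0, -0.0239, 85],
  [0, 0, 0, 0, 0, -0.0239, 85],
  [0, 0, 0, 0, 0, -0.0239, 85],
  [0, 0, 0, 0, 0, -0.0239, 85],
  [0, 0, 0, 0, 0, -0.0239, 85],
  [0, 0, 0, 0, 0, -0.0239, 85],
  [0, 0, 0, 0, 0, -0.0239, 85],
  [0, 0, 0, 0, 0, -0.0239, 85],
])

```text
t: 10.8
tcp_pos: [455.5, -399.4, 119.4]
ee_rot: [-3.139, -0.002, 1.356]
contact_force: [-0.4, 0.4, -0.5]
gripper_width: 85.0
grip_force: 0.0
```

Call:
send_path([
  [0, 0, 0, 0, 0, -0.0239, 85],
  [0, 0, 0, 0, 0, -0.0111, 85],
  [0, 0, 0, 0, 0, 0, 85],
  [0, 0, 0, 0, 0, 0, 85],
])

```text
t: 11.2
tcp_pos: [455.7, -399.8, 120.1]
ee_rot: [-3.14, -0.002, 1.568]
contact_force: [0.1, -0.6, 0.3]
gripper_width: 85.3
grip_force: 0.0
```

```bash
python3 - <<'E'
from loc import *
cs,_=locate(("wrist","scene"),{"dye_navy":(456,-400),"dish_navy":(574,-294)});save(cs[0],"w7.png")
o=observe();print(o["tcp_pos"],o["ee_rot"])
for c in cs:
    for b in boxes_of(c,"thread_navy")[:1]:
        bb=b["bbox"];print("spool",b["p"],atz(c,((bb[0]+bb[2])/2,(bb[1]+bb[3])/2),25))
E
```

```text
dye_navy ([456.8, -398.0], 0.91, 0.93) ([453.9, -402.9], 0.93, 0.64)
dish_navy ([575.9, -293.4], 0.98, 0.83) ([574.6, -294.3], 0.88, 0.85)
[ 456.0976232  -400.23794112  121.1983654 ] [-3.14150242e+00 -8.19036213e-05  1.56927039e+00]
spool 0.7 [ 573.01601464 -384.17890134   25.        ]
spool 0.66 [ 567.68458207 -383.93924204   25.        ]
```

View pics/w7.png

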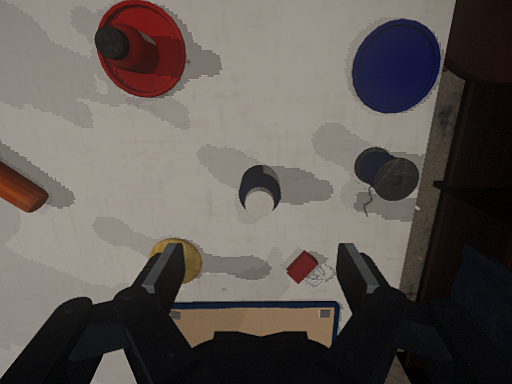

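The navy bottle is at (259,190), centred between the fingers; clip (310,265), pawn (175,260) and spool (390,175) are all clear of the descent.

To row units: 40 mm is 0.8, 32 mm is 0.64.

Call:
send_path([
  [0, 0, 0.8, 0, 0, 0, 85],
  [0, 0, 0.8, 0, 0, 0, 85],
  [0, 0, 0.64, 0, 0, 0, 85],
  [0, 0, 0, 0, 0, 0, 85],
  [0, 0, 0, 0, 0, 0, 20],
  [0, 0, 0, 0, 0, 0, 20],
  [0, 0, 0, 0, 0, 0, 20],
  [0, 0, 0, 0, 0, 0, 20],
  [0, 0, 0, 0, 0, 0, 20],
  [0, 0, 0, 0, 0, 0, 20],
])

```text
t: 12.6
tcp_pos: [457.3, -401.7, 11.8]
ee_rot: [3.139, 0.003, 1.57]
contact_force: [-1.3, 0.5, 5.5]
gripper_width: 35.2
grip_force: 59.8
```

To row units: 30 mm is 0.6, 28 mm is 0.56.

Call:
send_path([
  [0, 0, -0.4, 0, 0, 0, 20],
  [0.34, 0, -0.4, 0, 0, 0, 20],
  [0.6, 0.2, 0, 0, 0, 0, 20],
  [0.6, 0.4, 0, 0, 0, 0, 20],
  [0.6, 0.56, 0, 0, 0, 0, 20],
  [0, 0.6, 0, 0, 0, 0, 20],
  [0, 0.6, 0, 0, 0, 0, 20],
  [0, 0, 0, 0, 0, 0, 20],
  [0, 0, 0, 0, 0, 0, 20],
])

```text
t: 13.5
tcp_pos: [574.6, -293.3, 49.9]
ee_rot: [3.141, 0.001, 1.571]
contact_force: [-0.2, 0.3, -1.8]
gripper_width: 35.6
grip_force: 60.3
```

```bash
python3 - <<'E'
from loc import *
c=read_camera("wrist");save(c,"w8.png")
o=observe();print(o["tcp_pos"])
z=o["tcp_pos"][2]-11.8
for b in cut_out(c,"dye_navy")[:1]:
    M=b["mask"].astype(np.uint8);print(b["p"],b["bbox"]);s=silh(c,"dye_navy",[*o["tcp_pos"][:2],z]);print(s.min(0),s.max(0))
locate(("scene",),{"dish_navy":(575,-294)})
E
```

```text
[ 573.73411414 -293.28176376   49.57460844]
0.84 [227.1, 202.5, 297.9, 316.1]
[215.495079   205.62768035] [294.87606852 318.60085361]
dish_navy ([571.9, -295.9], 0.89, 0.87)
```

View pics/w8.png

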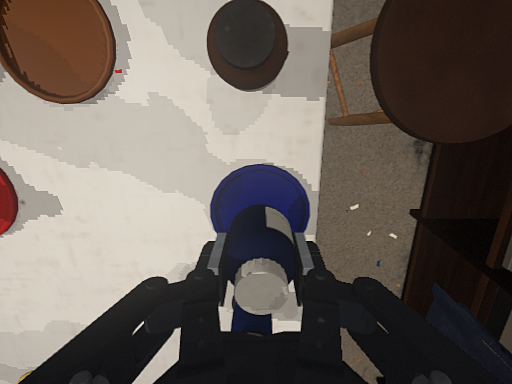

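The navy bottle is held upright at (262,255), centred over the navy dish at (260,210). I lower it, release and rise.

To row units: -45 mm is -0.9, 18 mm is 0.36.

Call:
send_path([
  [0, 0, 0.36, 0, 0, 0, 20],
  [0, 0, 0.35, 0, 0, 0, 20],
  [0, 0, 0, 0, 0, 0, 20],
  [0, 0, 0, 0, 0, 0, 20],
  [0, 0, 0, 0, 0, 0, 50],
  [0, 0, 0, 0, 0, 0, 85],
  [0, 0, 0, 0, 0, 0, 85],
  [0, 0, -0.9, 0, 0, 0, 85],
  [0, 0, -0.9, 0, 0, 0, 85],
  [0, 0, 0, 0, 0, 0, 85],
])

```text
t: 14.7
tcp_pos: [578.2, -296.2, 111.3]
ee_rot: [3.132, 0.008, 1.57]
contact_force: [-0.3, -0.9, 0.7]
gripper_width: 85.1
grip_force: 0.0
```

```bash
python3 - <<'E'
from loc import *
DIM["dye_navy"]=[(19,3),(19,50),(12.5,61)]
cs,_=locate(("wrist","scene"),{"dye_navy":(575,-294),"dish_navy":(575,-294),"dye_walnut":(569,-188),"dish_brown":(447,-178)});save(cs[0],"w9.png")
o=observe();print(o["tcp_pos"],o["ee_rot"])
E
```

```text
dye_navy ([575.1, -289.2], 0.9, 0.94) ([570.8, -294.8], 0.93, 0.96)
dish_navy ([576.9, -287.9], 0.55, 0.63) ([565.8, -300.6], 0.51, 0.9)
dye_walnut ([570.0, -187.3], 0.9, 0.83) ([565.8, -188.6], 0.89, 0.8)
dish_brown ([447.6, -177.7], 0.95, 0.57) ([445.7, -178.2], 0.96, 0.6)
[ 573.73995386 -293.0245815   102.68693188] [-3.14016149e+00 -1.09920556e-03  1.56976805e+00]
```

View pics/w9.png

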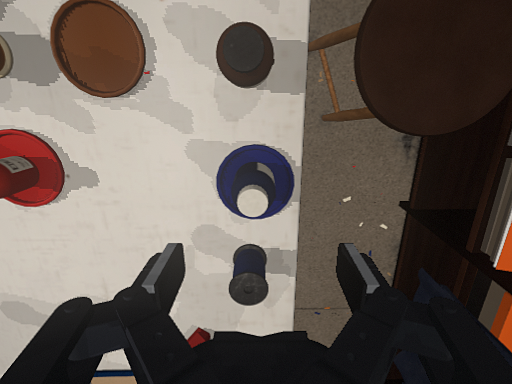

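The navy bottle stands at (256,185), centred in its dish, and the spool at (249,275) is untouched. Now the walnut bottle at (569,-188): 105 mm along tool x, then down.

To row units: 35 mm is 0.7, -1.5 mm is -0.03.

Call:
send_path([
  [0.7, -0.03, 0, 0, 0, 0, 85],
  [0.7, -0.03, 0, 0, 0, 0, 85],
  [0.7, -0.03, 0, 0, 0, 0, 85],
  [0, 0, 0, 0, 0, 0, 85],
  [0, 0, 0, 0, 0, 0, 85],
])

```text
t: 15.7
tcp_pos: [570.0, -187.8, 103.7]
ee_rot: [-3.141, 0.0, 1.572]
contact_force: [0.6, -1.1, -0.3]
gripper_width: 85.0
grip_force: 0.0
```

```bash
python3 - <<'E'
from loc import *
cs,_=locate(("wrist",),{"dye_walnut":(569,-188)})
o=observe();print(o["tcp_pos"])
E
```

```text
dye_walnut ([569.9, -183.8], 0.87, 0.6)
[ 570.1315713  -189.29075225  103.88577005]
```

Call:
send_path([
  [0, 0, 0.8, 0, 0, 0, 85],
  [0, 0, 0.8, 0, 0, 0, 85],
  [0, 0, 0.24, 0, 0, 0, 85],
  [0, 0, 0, 0, 0, 0, 85],
  [0, 0, 0, 0, 0, 0, 20],
  [0, 0, 0, 0, 0, 0, 20],
  [0, 0, 0, 0, 0, 0, 20],
  [0, 0, 0, 0, 0, 0, 20],
  [0, 0, 0, 0, 0, 0, 20],
  [0, 0, 0, 0, 0, 0, 20],
])

```text
t: 16.8
tcp_pos: [571.4, -189.3, 14.1]
ee_rot: [3.138, 0.002, 1.57]
contact_force: [-1.6, -0.5, 6.5]
gripper_width: 40.0
grip_force: 61.0
```

To row units: -30 mm is -0.6, -20 mm is -0.4.

Call:
send_path([
  [0, 0, -0.4, 0, 0, 0, 20],
  [0, -0.06, -0.4, 0, 0, 0, 20],
  [0.04, -0.6, 0, 0, 0, 0, 20],
  [0.04, -0.6, 0, 0, 0, 0, 20],
  [0.04, -0.6, 0, 0, 0, 0, 20],
  [0.04, -0.6, 0, 0, 0, 0, 20],
  [0, 0, 0, 0, 0, 0, 20],
  [0, 0, 0, 0, 0, 0, 20],
])

```text
t: 17.6
tcp_pos: [447.3, -180.7, 52.6]
ee_rot: [3.14, 0.001, 1.569]
contact_force: [1.3, -0.8, -1.1]
gripper_width: 39.8
grip_force: 60.8
```

```bash
python3 - <<'E'
from loc import *
c=read_camera("wrist");save(c,"w10.png")
o=observe();print(o["tcp_pos"])
E
```

```text
[ 448.05438432 -180.94216377   52.74150159]
```

View pics/w10.png

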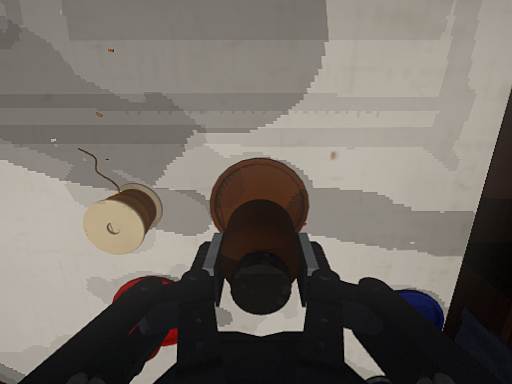

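The walnut bottle is held upright at (262,245), centred over the brown dish at (260,205), with the tan spool clear at (122,218). I lower it, open only to 65 mm, and rise.

To row units: -45 mm is -0.9, 18 mm is 0.36.

Call:
send_path([
  [0, 0, 0.36, 0, 0, 0, 20],
  [0, 0, 0.35, 0, 0, 0, 20],
  [0, 0, 0, 0, 0, 0, 20],
  [0, 0, 0, 0, 0, 0, 20],
  [0, 0, 0, 0, 0, 0, 65],
  [0, 0, 0, 0, 0, 0, 65],
  [0, 0, 0, 0, 0, 0, 65],
  [0, 0, -0.9, 0, 0, 0, 65],
  [0, 0, -0.9, 0, 0, 0, 65],
  [0, 0, -0.9, 0, 0, 0, 65],
  [0, 0, 0, 0, 0, 0, 65],
  [0, 0, 0, 0, 0, 0, 65],
])

```text
t: 18.85
tcp_pos: [447.7, -180.8, 152.7]
ee_rot: [3.139, 0.002, 1.57]
contact_force: [-0.5, 0.2, -1.1]
gripper_width: 65.0
grip_force: 0.0
```

```bash
python3 - <<'E'
from loc import *
for m in list(DIM):
    if not m.startswith("dish"): DIM[m]=[(r,z+3) for r,z in DIM[m]]
cs,_=locate(("wrist","scene","side"),{"dye_walnut":(447,-178),"dye_navy":(575,-294),"edge_paint":(354,-280)})
save(cs[0],"w11.png");save(cs[1],"s11.png")
c=cs[1]
for m in N[6:]: print(m,[np.round(b["bbox"]).tolist() for b in boxes_of(c,m)[:1]])
print(observe()["tcp_pos"],observe()["gripper_width"])
E
```

```text
dye_walnut ([449.3, -174.8], 0.83, 0.6) ([446.4, -179.2], 0.9, 0.88) ([446.5, -174.0], 0.89, 0.54)
dye_navy ([576.2, -283.6], 0.59, 0.86) ([572.0, -292.4], 0.84, 0.6) ([572.2, -287.4], 0.98, 0.62)
edge_paint ([349.0, -266.8], 0.14, 0.66) ([351.5, -282.7], 0.93, 0.74) ([351.3, -276.4], 0.84, 0.74)
thread_navy [[308.0, 170.0, 324.0, 202.0]]
thread_tan [[179.0, 154.0, 198.0, 177.0]]
bulldog_clip_b [[315.0, 231.0, 333.0, 245.0]]
[ 446.86425364 -180.24520862  151.26277888] 64.88565668859196
```

View pics/w11.png

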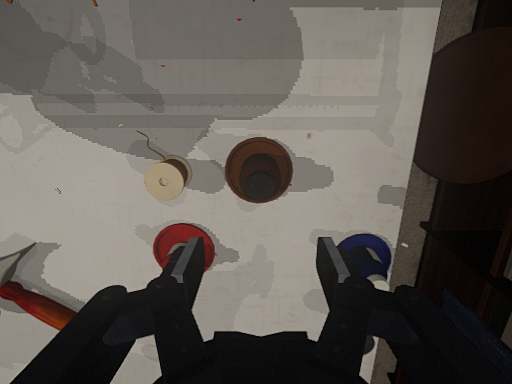

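View pics/s11.png

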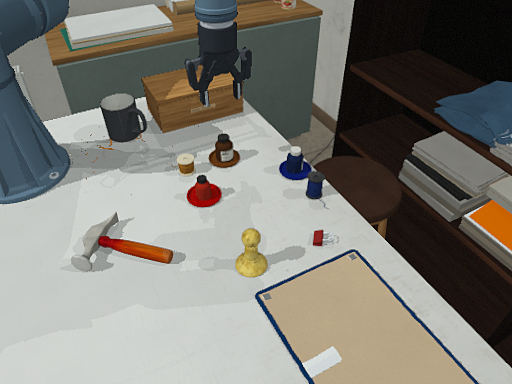

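The pictures show all three bottles upright and centred in their dishes: brown (224,152), red (204,190) and navy (295,163). The spools and clip are where they were, and the gripper is high and clear.

```bash
python3 -c "
from station import sign_off
print(sign_off())"
```

```text
the job is handed in; nothing more can be done
None
```

The job is handed in at about 19 s of the 72 s limit: the final pictures show all three bottles upright and roughly centred in the dishes of their own colour, with the spools and clip where they were; the hand-in call returned no verdict.

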